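# Make up two milling jobs: model teeth and resin blank into their case trays

### The arm

A 7-joint arm with a two-finger parallel gripper is mounted at the origin on a cart in front of the work surface, level with it; the furniture and walls round the work are solid. World frame = base frame: x ahead of the robot, y to its left, z up, the work surface at z = 0. Lengths are in m, angles in rad, forces in N, time in s.
With the tool pointing down it reaches from about 0.4 to 0.85 m from the base axis. Payload 4.5 kg.
Tool frame: the origin (TCP) lies midway between the tips of the shut fingers; the grasp point (between the pads) lies 19 mm behind it (r.grip_point_offset is the distance from the TCP to the grasp point, in m); z points along the fingers, y is the line along which they close (so a half turn about z gives the same grasp; the last joint's range is limited). The gripper opens to 88 mm and grips with 3 to 60 N. Pads are 18 mm wide; open, the fingers measure 123 mm over their backs; the gripper's body (75 mm by 187 mm) begins 45 mm behind the grasp point.
Start: joints at [-1.185, 0.689, -0.195, 1.565, 0.157, 0.902, -0.215], TCP at [0.215, 0.587, 0.239] pointing down, gripper open.
Joint ranges: [-3.01, 3.01], [-0.46, 2.08], [-1.47, 1.51], [0.13, 2.56], [-1, 4.14], [0.04, 2.09], [-2.66, 2.66]. Speed limits (rad/s): [2.57, 2.57, 3.14, 3.14, 3.14, 3.14, 3.14].

### API

Orientations are given as a unit quaternion [x, y, z, w].
In Python, from plant import r, optics gives the robot as it stands.
- The arm moves only by the shell command python3 -m pendant 'ROWS' [OPENING] [FORCE]. ROWS is JSON, a list of rows, each a list of 6 numbers: the shift along the tool's x, y, z as a fraction of full scale, then the turn, a rotation vector about the tool's x, y, z as a fraction of full scale. A call has 1 to 5 rows; each row shifts and turns the commanded pose from where the row before left it, along the tool's axes as they then stand; what a row does not reach is not made up. Full scale, the value 1, is 0.025 m for a shift and pi rad for a turn. A row lasts 1/12 s, in which the tool goes at most 41.7 mm and 7.16 degrees, less where a joint would pass 70% of its speed; a pose out of reach is approached as far as the arm can. A call with a number of a shift or a turn outside -1 to 1 is refused whole. A call with a gripper value outside its range is refused whole. OPENING is the opening, from -1 (shut) to 1 (fully open), set as the call begins (- or left out, the last holds). The fingers move at their own pace and stop on an object; FORCE is the grip in N (left out, the last holds). Time passes only in rows, so rows that do not move let the fingers close. It gives the time, the measured TCP pose, the force, the opening and the grip force at its end, in the units of the state.
- r.get_state(): the state, without advancing time (a new reading comes with each control period).
- optics.snapshot(name): name is "scene" or "top" or "wrist"; returns (picture, depth): 384x512x3 uint8, blue, green, red; 384x512 float32, m along the optical axis (not along the pixel's ray), 0 where there is no reading.
- optics.calibration(name): a dict with "vfov" (degrees; the focal length in pixels is half the picture's height over the tangent of half this angle, whatever the lens; pixels are square), "cx", "cy" (the principal point, pixels), "cam_to_world" (4x4, takes a point from camera to world coordinates); the wrist camera has in their place "tool_from_camera" (4x4, takes a point from camera to tool coordinates, whose origin is the TCP and whose axes are the flange's). Camera axes: x right, y up, looking along -z (the intrinsics and any distortion apply to the point x, -y, -z); pixel columns grow to the right and rows downward; lengths in m; the calibration is good to about 2 mm. A picture is of the moment at which its call begins: read the wrist's pose just before it. calibration takes no time and is no camera call.
- r.finish_job(): hands the job in; it is judged then, once.
The state is a dict: "clock": time; "q": joint angles; "qd": joint speeds; "joint_torque": joint torques, N m; "tool_pos": TCP position; "eef_rot": TCP orientation; "contact_force": force on the tool from outside, world axes, zero at the start; "moment": the same for the moment, N m; "opening": opening from 0.0 (shut) to 1.0 (fully open); "finger_force": force on a finger pad.
Only numpy, scipy, OpenCV 4.12 (cv2) and the standard library are available. Lean on these libraries where they do the work, as an engineer would, in place of code of your own. Each camera call takes 0.05 s, during which the arm holds its last target. There are 200 camera calls.

### The job

Make up the two milling jobs from the stock. The bridge job goes in the dark case tray with two square pockets: stand the canine and the incisor upright in its pockets, one in each (either way round), and stand the large round blank on edge in the tray's blank holder. The crown job goes in the tray with one pocket: the molar upright in the pocket and the D-shaped blank on edge, flat side down, in the holder; the small rectangular blank stays where it is in the rack.

Things in the scene. Friction and masses are not known exactly. Their poses are not given: they have to be found in the camera images.
- tray_bridge: Bridge job's tray, fixed: dark pan 132 (x) x 130 (y) mm, rim and deck 6.5 high, floor 3 thick. TWO pockets sunk in the deck of its -x half. Origin: centre of underside, z up. Pockets 44 x 44 inside, centres x -37, y +32 and -32, floor z 3. Blank holder like the rack's at x +30, y 0. A seated round blank (top z 103) would be in the way: teeth first. Trays may swap places.
- tray_crown: Crown job's tray, fixed: same dark pan 132 (x) x 130 (y) mm, rim and deck 6.5 high, floor 3 thick, ONE pocket sunk in the deck of its -x half, a white paper slip beside it. Origin: centre of underside, z up. Pocket 44 x 44 mm inside, centre x -37, y +32, floor z 3. Blank holder like the rack's at x +30, y 0. A seated D-shaped blank's top is at z 87.
- rack: Stock rack, fixed, aluminium plate 215 (x) x 100 (y) mm. Origin: centre of underside, z up. Holders at x -70, 0, +70, y 0. A HOLDER (here and in trays) takes a blank on edge, thickness along x, width along y: rods at y +-32 carry it (tops z 16); fins at y +-18 to +-40 guide it, 19 apart in x up to z 36, then flared to 35 apart at z 44 (lead-in).
- blank_round: Large round ivory blank, 16 mm thick; body 90 across, rim 98 across and 10 thick; 0.14 kg. Origin: disc centre; x = its axis (thickness), horizontal; y and z may have rolled about x. Seated, the origin is 54 mm above the rack's or tray's origin. Starts on edge in any one of the rack's holders. Grasp across the thickness from above, near the top.
- blank_d: D-shaped ivory blank, 16 mm thick (x), 89 wide (y), 71 high (z): straight lower 26.5 mm, half-round top; 0.10 kg. Origin: middle of its flat underside, z up; seated it is 16 mm above the rack's or tray's origin. Starts on edge in any one of the rack's holders. Grasp across the thickness from above, near the top.
- blank_bar: Small rectangular ivory blank, 16 mm thick (x), 80 wide (y), 50 high (z). Origin: middle of its underside. Stands on edge in the rack's remaining holder. Not part of either job.
- tooth_molar: Molar: off-white model tooth, 48 mm high in all, the broadest (crown 22 x 24 mm), cusped flat top. Square foot 24 x 24 x 9 mm. Origin: centre of the foot's underside, z up, x and y along the foot's sides. Starts upright on the bench (z 2 mm). Grasp by two sides of the foot (its top 3 mm, above a pocket's edge) across its y; held by the rounded crown it swings.
- tooth_canine: Canine: off-white model tooth, 58 mm high in all, single pointed tip, crown 18 x 18 mm at most. Square foot 24 x 24 x 9 mm. Origin: centre of the foot's underside, z up, x and y along the foot's sides. Starts upright on the bench (z 2 mm). Grasp by two sides of the foot (its top 3 mm, above a pocket's edge) across its y; held by the rounded crown it swings.
- tooth_incisor: Incisor: off-white model tooth, 52 mm high in all, straight chisel-like top edge, crown 18 x 20 mm at most. Square foot 24 x 24 x 9 mm. Origin: centre of the foot's underside, z up, x and y along the foot's sides. Starts upright on the bench (z 2 mm). Grasp by two sides of the foot (its top 3 mm, above a pocket's edge) across its y; held by the rounded crown it swings.
Not all that is in view belongs to the job. What is shaped like the blank_round but pink is not meant.

How it is judged:
At the end, for the whole second after the job is handed in: Canine, incisor (two-pocket tray) and molar (one-pocket tray) upright within 0.15 rad, one a pocket, within 13 mm of its centre; round and D-shaped blank seated in their tray's holder within 6 mm across, 12 mm along, 4 mm up, 0.2 rad; rectangular blank moved under 15 mm; all at rest ((((x of tooth_canine in the frame of tray_bridge between -0.05 and -0.024 m and y of tooth_canine in the frame of tray_bridge between 0.019 and 0.045 m and z of tooth_canine in the frame of tray_bridge between -0.001 and 0.007 m and angle between tooth_canine's own z axis and vertical below 0.15 rad) and (x of tooth_incisor in the frame of tray_bridge between -0.05 and -0.024 m and y of tooth_incisor in the frame of tray_bridge between -0.045 and -0.019 m and z of tooth_incisor in the frame of tray_bridge between -0.001 and 0.007 m and angle between tooth_incisor's own z axis and vertical below 0.15 rad)) or ((x of tooth_canine in the frame of tray_bridge between -0.05 and -0.024 m and y of tooth_canine in the frame of tray_bridge between -0.045 and -0.019 m and z of tooth_canine in the frame of tray_bridge between -0.001 and 0.007 m and angle between tooth_canine's own z axis and vertical below 0.15 rad) and (x of tooth_incisor in the frame of tray_bridge between -0.05 and -0.024 m and y of tooth_incisor in the frame of tray_bridge between 0.019 and 0.045 m and z of tooth_incisor in the frame of tray_bridge between -0.001 and 0.007 m and angle between tooth_incisor's own z axis and vertical below 0.15 rad))) and x of tooth_molar in the frame of tray_crown between -0.05 and -0.024 m and y of tooth_molar in the frame of tray_crown between 0.019 and 0.045 m and z of tooth_molar in the frame of tray_crown between -0.001 and 0.007 m and angle between tooth_molar's own z axis and vertical below 0.15 rad and x of blank_round in the frame of tray_bridge between 0.024 and 0.036 m and y of blank_round in the frame of tray_bridge between -0.012 and 0.012 m and z of blank_round in the frame of tray_bridge between 0.05 and 0.058 m and angle between the x axis of blank_round and the x axis of tray_bridge, either way round below 0.2 rad and x of blank_d in the frame of tray_crown between 0.024 and 0.036 m and y of blank_d in the frame of tray_crown between -0.012 and 0.012 m and z of blank_d in the frame of tray_crown between 0.012 and 0.02 m and angle between the x axis of blank_d and the x axis of tray_crown, either way round below 0.2 rad and angle between blank_d's own z axis and vertical below 0.2 rad and distance of blank_bar from where it was at the start of the episode below 0.015 m and linear speed of each of tooth_canine, tooth_incisor, tooth_molar, blank_round, blank_d, blank_bar below 0.02 m/s); the robot touches nothing.
It also fails if it takes over 147 s, if anything falls off the work surface, if the arm or the gripper's body presses on something with over 40 N, if the wrist force passes 120 N, or if a joint passes its speed limit or range.

## Working session

There is one attempt and no reset: what is moved stays moved. The work goes in short steps, Python scripts to look and compute and a shell command to move; the robot and the scene stay as the last step left them, time stands still between calls to the robot, and variables do not carry over. Pictures are saved under pics/ and viewed, at most 14 in all, crops included, and the job is handed in when it is done.

```bash
ls; mkdir -p pics; python3 - <<'E'
from plant import r, optics
import cv2, numpy as np
s=r.get_state(); print(s)
for n in ("scene","top"):
    im,d=optics.snapshot(n); cv2.imwrite(f"pics/{n}0.png",im); np.save(f"pics/{n}0.npy",d)
    c=optics.calibration(n); print(n,c)
print(optics.calibration("wrist"), r.grip_point_offset)
E
```

```text
pics
{'clock': 0.0, 'q': array([-1.18521201,  0.68998663, -0.19452667,  1.56631635,  0.15732703,
        0.90253462, -0.21512291]), 'qd': array([ 0.00137613,  0.0011324 ,  0.00058589, -0.00191497, -0.00114882,
        0.00088481, -0.00232106]), 'joint_torque': array([-4.43881186e-05, -5.27575636e+01, -1.26675915e+00, -1.53437912e+01,
       -5.25832549e-02,  6.35696109e-03,  1.62667884e-04]), 'tool_pos': array([0.21518953, 0.58611535, 0.23791611]), 'eef_rot': array([ 1.74944848e-01,  9.84577800e-01, -9.20528641e-04, -8.69300305e-05]), 'contact_force': array([-0.27191839,  0.06592404, -0.02182177]), 'moment': array([0.0435991 , 0.01860762, 0.00748995]), 'finger_force': 0.0, 'opening': 0.9957272090125939}
scene {'vfov': 53.85332607664508, 'cx': 256.9816198506628, 'cy': 194.49981652328384, 'cam_to_world': array([[ 0.75244316,  0.39710692, -0.52548586, -0.0938158 ],
       [-0.65863265,  0.44674737, -0.60549138, -0.53425948],
       [-0.0056854 ,  0.80169999,  0.59769959,  0.73531271],
       [ 0.        ,  0.        ,  0.        ,  1.        ]])}
top {'vfov': 44.93895047487415, 'cx': 254.20824608169298, 'cy': 192.0813444002879, 'cam_to_world': array([[-0.01504744,  0.99708096, -0.07485409,  0.37486864],
       [-0.99984335, -0.01570234, -0.00816816,  0.1066006 ],
       [-0.0093197 ,  0.07471945,  0.99716104,  1.49350325],
       [ 0.        ,  0.        ,  0.        ,  1.        ]])}
{'vfov': 62.40278111443356, 'cx': 248.302600855677, 'cy': 190.21674660215385, 'tool_from_camera': array([[ 7.88331676e-04,  9.58068585e-01,  2.86537894e-01,
         7.30307869e-02],
       [ 9.99999394e-01, -9.75411351e-04,  5.10158612e-04,
         5.60141903e-04],
       [ 7.68259253e-04,  2.86537318e-01, -9.58068774e-01,
        -1.45611755e-01],
       [ 0.00000000e+00,  0.00000000e+00,  0.00000000e+00,
         1.00000000e+00]])} 0.0187
```

View pics/scene0.png

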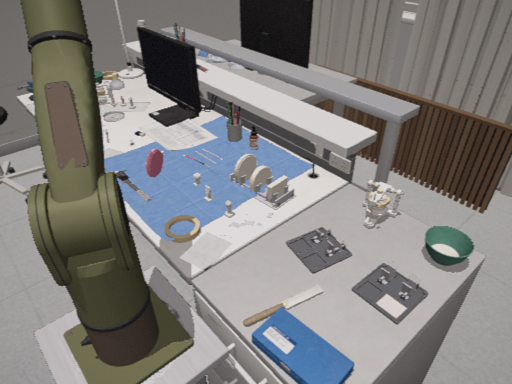

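View pics/top0.png

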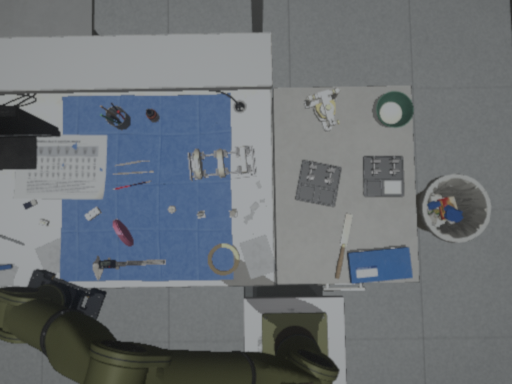

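Scene: rack with three blanks at about (265,180), pink disc (155,163), teeth at (197,180), (208,192), (228,208), and trays at (318,248) and (390,290, with slip). Top: teeth at (172,210), (201,214), (234,212), rack (222,162), trays (318,183) and (383,176).

```bash
cat > lib.py <<'E'
import numpy as np, cv2
from plant import r, optics
from scipy.spatial.transform import Rotation as R
def cam(name, s=None):
    c=optics.calibration(name); f=192/np.tan(np.radians(c["vfov"]/2))
    if name=="wrist":
        T=np.eye(4); T[:3,:3]=R.from_quat(s["eef_rot"]).as_matrix(); T[:3,3]=s["tool_pos"]
        M=T@c["tool_from_camera"]
    else: M=c["cam_to_world"]
    return f,c["cx"],c["cy"],M
def ray(C,u,v):
    f,cx,cy,M=C
    d=np.stack([(np.asarray(u,float)-cx)/f,-(np.asarray(v,float)-cy)/f,-np.ones_like(np.asarray(u,float))],-1)
    return M[:3,3], d@M[:3,:3].T
def plane(C,u,v,z):
    o,d=ray(C,u,v); return o+d*((z-o[2])/d[...,2])[...,None]
def cloud(C,depth):
    v,u=np.mgrid[:384,:512]; o,d=ray(C,u,v); P=o+d*depth[...,None]; P[depth==0]=np.nan; return P
def proj(C,p):
    f,cx,cy,M=C; q=(np.asarray(p)-M[:3,3])@M[:3,:3]
    return np.stack([cx-f*q[...,0]/q[...,2], cy+f*q[...,1]/q[...,2]],-1)
E
python3 - <<'E'
from lib import *
im=cv2.imread("pics/top0.png"); d=np.load("pics/top0.npy"); C=cam("top")
big=cv2.resize(im[135:230,160:420],None,fx=3,fy=3,interpolation=cv2.INTER_CUBIC)
P=cloud(C,d); z=P[135:230,160:420,2]
h=cv2.applyColorMap((np.clip(np.nan_to_num(z),0,.11)/.11*255).astype(np.uint8),cv2.COLORMAP_JET)
h=cv2.resize(h,None,fx=3,fy=3,interpolation=cv2.INTER_NEAREST)
cv2.imwrite("pics/c1.png",np.vstack([big,h]))
for u,v in [(172,210),(201,214),(234,212),(195,165),(222,162),(245,160),(318,183),(383,176),(300,230)]: print(u,v,P[v,u].round(3))
E
```

```text
172 210 [0.431 0.375 0.052]
201 214 [0.417 0.285 0.053]
234 212 [0.422 0.182 0.06 ]
195 165 [0.563 0.295 0.108]
222 162 [0.574 0.215 0.089]
245 160 [0.582 0.145 0.068]
318 183 [ 0.513 -0.087  0.002]
383 176 [ 0.532 -0.296  0.006]
300 230 [ 0.363 -0.026  0.004]
```

View pics/c1.png

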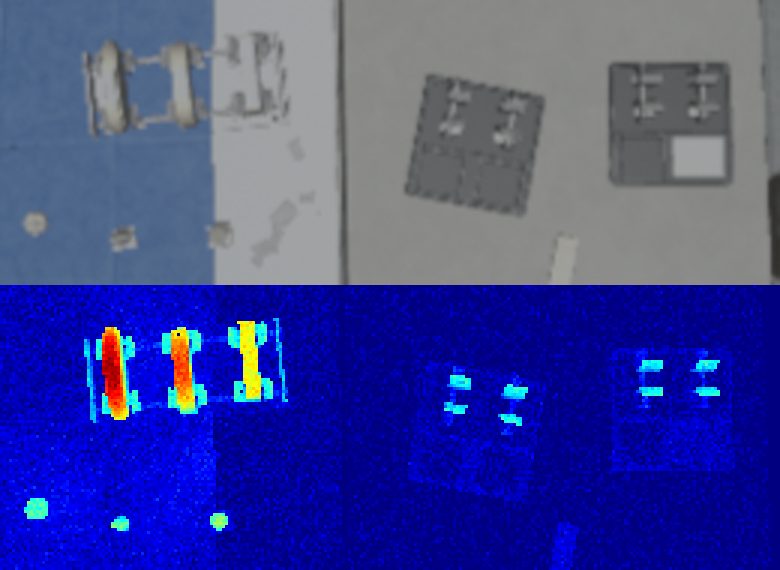

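Blanks from left to right in the crop are round (u≈195), D (u≈221) and bar (u≈245). Teeth are molar, incisor, canine by height. The two-pocket tray is at u≈318, tilted about 12°, and the one-pocket tray with the slip is at u≈383.

```bash
python3 - <<'E'
from lib import *
im=cv2.imread("pics/top0.png"); C=cam("top"); P=cloud(C,np.load("pics/top0.npy"))
g=cv2.cvtColor(im,cv2.COLOR_BGR2GRAY)
m=np.zeros_like(g); m[145:225,285:410]=(g[145:225,285:410]<115)
m=cv2.morphologyEx(m,cv2.MORPH_CLOSE,np.ones((5,5),np.uint8))
for c in cv2.findContours(m,cv2.RETR_EXTERNAL,cv2.CHAIN_APPROX_NONE)[0]:
    if cv2.contourArea(c)<500: continue
    p=c[:,0].astype(float); w=plane(C,p[:,0],p[:,1],.0065)[:,:2]
    (cx,cy),sz,a=cv2.minAreaRect((w*1000).astype(np.float32)); print("tray",cx,cy,sz,a)
# rack blanks and holders
X=P.reshape(-1,3); v,u=np.mgrid[:384,:512]; uv=np.c_[u.ravel(),v.ravel()]
for nm,(a,b),(zl,zh) in [("round",(185,206),(.06,.12)),("D",(212,232),(.055,.1)),("bar",(238,256),(.06,.08)),("fins",(186,256),(.036,.052))]:
    s=(uv[:,0]>=a)&(uv[:,0]<b)&(uv[:,1]>140)&(uv[:,1]<185)&(X[:,2]>zl)&(X[:,2]<zh)
    (cx,cy),sz,an=cv2.minAreaRect((X[s,:2]*1000).astype(np.float32)); 
    k=X[s,:2]; w=np.linalg.eigh(np.cov(k.T))[1][:,1]
    print(nm,cx,cy,sz,an,"mean",k.mean(0).round(4),"axis",np.degrees(np.arctan2(w[1],w[0])).round(1), np.nanmax(X[s,2]))
for nm,(a,b) in [("molar",(163,182)),("inc",(192,210)),("can",(225,243))]:
    s=(uv[:,0]>=a)&(uv[:,0]<b)&(uv[:,1]>200)&(uv[:,1]<225)&(X[:,2]>.02)
    k=X[s,:2]; print(nm,k.mean(0).round(4),np.ptp(k,axis=0).round(4),np.nanmax(X[s,2]).round(4))
# tray fins
for a,b in [(295,345),(360,410)]:
    s=(uv[:,0]>=a)&(uv[:,0]<b)&(uv[:,1]>150)&(uv[:,1]<190)&(X[:,2]>.03)
    k=X[s,:2]; w=np.linalg.eigh(np.cov(k.T))[1][:,1]; print("trayfins",k.mean(0).round(4),cv2.minAreaRect((k*1000).astype(np.float32)),np.degrees(np.arctan2(w[1],w[0])))
E
```

```text
tray 512.5347290039062 -86.77001190185547 (130.78683471679688, 133.93826293945312) 78.13816833496094
tray 531.9462890625 -296.5146179199219 (131.83746337890625, 129.23915100097656) 89.0557861328125
round 571.55078125 291.23455810546875 (95.42100524902344, 16.647390365600586) 5.809030532836914 mean [0.5687 0.2895] axis -175.1 0.11119735304179024
D 576.9230346679688 221.5591278076172 (85.15796661376953, 16.171142578125) 5.19065523147583 mean [0.5739 0.2207] axis -175.3 0.094463178884856
bar 584.25830078125 152.00755310058594 (78.93285369873047, 16.02530860900879) 4.892427444458008 mean [0.5838 0.152 ] axis -174.9 0.07581762993234009
fins 575.668212890625 221.40560913085938 (87.04048919677734, 205.87982177734375) 5.72012186050415 mean [0.5771 0.221 ] axis 93.2 0.05196651164867072
molar [0.4348 0.3766] [0.0329 0.0233] 0.0576
inc [0.4172 0.289 ] [0.0132 0.0157] 0.0573
can [0.4183 0.1867] [0.0155 0.0161] 0.062
trayfins [ 0.5429 -0.095 ] ((541.0760498046875, -93.74745178222656), (80.39645385742188, 39.021751403808594), 77.69964599609375) 78.76330518528958
trayfins [ 0.5615 -0.2965] ((560.7105712890625, -297.5633544921875), (80.92574310302734, 36.29662322998047), 88.84117889404297) 88.75499474097205
```

```bash
python3 -m pendant '[[0,0,0,0,0,-0.0373],[0,0,0,0,0,-0.0373],[0,0,0,0,0,-0.0374]]' 1
python3 -m pendant '[[-0.573,-0.816,0,0,0,0],[-0.573,-0.816,0,0,0,0],[-0.573,-0.816,0,0,0,0],[-0.573,-0.816,0,0,0,0],[-0.573,-0.816,0,0,0,0]]'
```

```text
clock: 0.35
tool_pos: [0.2152, 0.5864, 0.2383]
eef_rot: [-0.003, 1.0, -0.001, -0.0]
contact_force: [-0.0, 0.2, -0.4]
opening: 0.999
finger_force: 0.0
clock: 0.77
tool_pos: [0.2874, 0.4834, 0.2384]
eef_rot: [-0.0, 1.0, -0.0, -0.0]
contact_force: [0.5, 0.6, -1.3]
opening: 1.0
finger_force: 0.0
```

```bash
python3 -m pendant '[[-0.573,-0.816,0,0,0,0],[-0.573,-0.816,0,0,0,0],[-0.573,-0.816,0,0,0,0],[-0.573,-0.816,0,0,0,0],[-0.573,-0.816,0,0,0,0]]' >/dev/null
python3 -m pendant '[[-0.573,-0.816,0,0,0,0],[-0.573,-0.816,0,0,0,0],[-0.573,-0.816,0,0,0,0],[-0.573,-0.816,0,0,0,0],[-0.573,-0.816,0,0,0,0]]' >/dev/null
python3 -m pendant '[[0,0,0,0,0,0],[0,0,0,0,0,0]]'
python3 - <<'E'
from lib import *
s=r.get_state(); im,d=optics.snapshot("wrist"); cv2.imwrite("pics/w1.png",im); np.save("pics/w1.npy",d)
import pickle; pickle.dump(s,open("pics/w1.pkl","wb"))
E
```

```text
clock: 1.77
tool_pos: [0.4309, 0.2792, 0.2384]
eef_rot: [0.002, 1.0, -0.0, -0.0]
contact_force: [1.0, 0.7, 0.0]
opening: 1.003
finger_force: 0.0
```

View pics/w1.png

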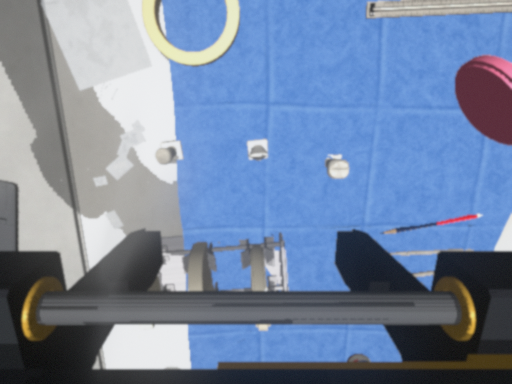

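Teeth in the wrist view: canine (168,152), incisor (258,150), molar (338,167). I'll enlarge each to see the feet.

```bash
python3 - <<'E'
from lib import *
im=cv2.imread("pics/w1.png")
o=[cv2.resize(im[v-22:v+22,u-22:u+22],(264,264),interpolation=cv2.INTER_CUBIC) for u,v in [(170,152),(258,150),(338,167)]]
cv2.imwrite("pics/c2.png",np.hstack(o))
E
```

```text
(no output)
```

View pics/c2.png

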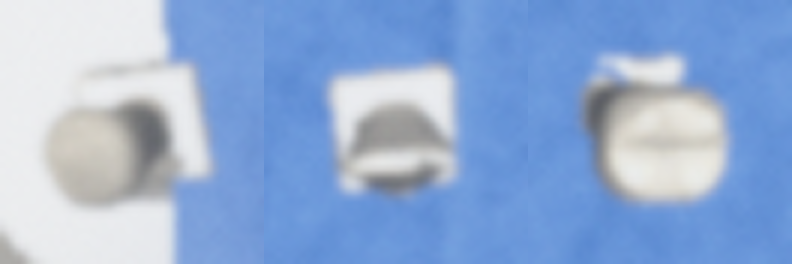

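```bash
python3 - <<'E'
from lib import *
import pickle; s=pickle.load(open("pics/w1.pkl","rb")); C=cam("wrist",s)
def W(u0,v0,pts): 
    p=np.array(pts,float)/6; return plane(C,u0+p[:,0]-.4,v0+p[:,1]-.4,.011)[:,:2]*1000
inc=W(236,128,[(67,77),(188,66),(194,180),(76,190)]); can=W(148,130,[(78,78),(193,66),(212,176)]); mol=W(316,145,[(70,58),(157,57)])
def sides(w): return [(np.hypot(*(b-a)).round(1),np.degrees(np.arctan2(*(b-a)[::-1])).round(1)) for a,b in zip(w[:-1],w[1:])]
print(inc.round(1),inc.mean(0),sides(inc)); print(can.round(1),(can[0]+can[2])/2,sides(can)); print(mol.round(1),sides(mol))
P=cloud(C,np.load("pics/w1.npy"))
for u,v in [(163,155),(335,168),(240,160),(246,142),(258,154),(220,110)]: print(u,v,P[v,u].round(4))
E
```

```text
[[408.4 277.3]
 [406.3 300.9]
 [428.9 302.4]
 [430.8 279. ]] [418.62489428 289.88579063] [(np.float64(23.7), np.float64(95.0)), (np.float64(22.6), np.float64(3.8)), (np.float64(23.5), np.float64(-85.2))]
[[410.7 175.9]
 [408.4 198.6]
 [430.3 201. ]] [420.49891081 188.47395157] [(np.float64(22.8), np.float64(95.8)), (np.float64(21.9), np.float64(6.2))]
[[425.  372.8]
 [424.9 390. ]] [(np.float64(17.2), np.float64(90.5))]
163 155 [0.4176 0.1896 0.0548]
335 168 [0.4332 0.3727 0.049 ]
240 160 [0.432  0.2691 0.0097]
246 142 [0.4106 0.2763 0.0083]
258 154 [0.4169 0.2893 0.0536]
220 110 [0.3738 0.2466 0.0079]
```

```bash
python3 -m pendant '[[0.245,0.214,1,0,0,0],[0.245,0.214,1,0,0,0],[0,0,1,0,0,0],[0,0,1,0,0,0],[0,0,1,0,0,0]]' 0 20
python3 -m pendant '[[0,0,0.9,0,0,0],[0,0,0,0,0,-0.025],[0,0,0.9,0,0,0],[0,0,0.9,0,0,0],[0,0,0,0,0,0]]'
```

```text
clock: 2.23
tool_pos: [0.4167, 0.2935, 0.1127]
eef_rot: [-0.002, 1.0, 0.001, -0.0]
contact_force: [1.0, 0.4, 0.7]
opening: 0.646
finger_force: 0.0
clock: 2.65
tool_pos: [0.4153, 0.2923, 0.0433]
eef_rot: [-0.041, 0.999, -0.001, -0.002]
contact_force: [-0.0, 0.6, 0.6]
opening: 0.497
finger_force: 0.0
```

```bash
python3 - <<'E'
from lib import *
s=r.get_state(); im,d=optics.snapshot("wrist"); cv2.imwrite("pics/w2.png",im)
E
```

```text
(no output)
```

View pics/w2.png

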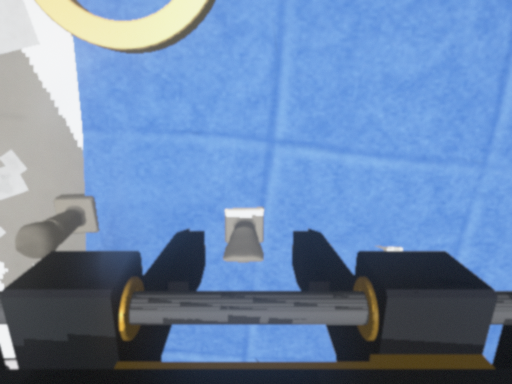

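The wrist view shows the incisor foot at u 225–264, between fingers at 205 and 293. It sits about 2–3 mm to the −y side, which agrees with the state.

```bash
python3 -m pendant '[[-0.13,-0.1,0.4,0,0,0],[0,0,0.5,0,0,0],[0,0,0.5,0,0,0],[0,0,0,0,0,0]]'
python3 -m pendant '[[0,0,0,0,0,0],[0,0,0,0,0,0],[0,0,0,0,0,0],[0,0,0,0,0,0],[0,0,0,0,0,0]]' -1 25
```

```text
clock: 3.03
tool_pos: [0.4212, 0.2894, 0.0104]
eef_rot: [-0.04, 0.999, -0.0, -0.0]
contact_force: [0.4, 0.3, 0.5]
opening: 0.502
finger_force: 0.0
clock: 3.45
tool_pos: [0.4218, 0.2895, 0.0118]
eef_rot: [-0.039, 0.999, 0.0, 0.0]
contact_force: [-0.3, 0.5, 1.9]
opening: 0.182
finger_force: 25.7
```

Opening 0.18 (16 mm) means it gripped above the foot. I'll open, lower and regrip.

```bash
python3 -m pendant '[[0,0,0,0,0,0],[0,0,0,0,0,0],[0,0,0,0,0,0]]' 0
python3 -m pendant '[[0,0,0.09,0,0,0],[0,0,0.09,0,0,0],[0,0,0,0,0,0],[0,0,0,0,0,0],[0,0,0,0,0,0]]'
python3 -m pendant '[[0,0,0,0,0,0],[0,0,0,0,0,0],[0,0,0,0,0,0],[0,0,0,0,0,0],[0,0,0,0,0,0]]' -1 25
```

```text
clock: 3.7
tool_pos: [0.4214, 0.2892, 0.0113]
eef_rot: [-0.039, 0.999, 0.0, -0.0]
contact_force: [-0.5, 0.0, 0.1]
opening: 0.388
finger_force: 0.0
clock: 4.12
tool_pos: [0.4214, 0.2892, 0.0066]
eef_rot: [-0.039, 0.999, -0.0, -0.0]
contact_force: [0.5, 0.6, -0.9]
opening: 0.501
finger_force: 0.0
clock: 4.53
tool_pos: [0.4215, 0.2893, 0.0068]
eef_rot: [-0.039, 0.999, 0.0, 0.0]
contact_force: [0.2, 0.1, 0.1]
opening: 0.269
finger_force: 25.0
```

```bash
python3 -m pendant '[[0,0,-0.5,0,0,0],[0,0,-1,0,0,0],[0,0,-1,0,0,0],[0,0,-1,0,0,0],[0,0,-0.5,0,0,0]]'
python3 -m pendant '[[-0.04,-0.5,0,0,0,0],[-0.04,-0.9,0,0,0,0],[-0.04,-0.9,0,0,0,0],[-0.04,-0.9,0,0,0,0],[-0.04,-0.9,0,0,0,0]]' >/dev/null
python3 -m pendant '[[-0.04,-0.9,0,0,0,0],[-0.04,-0.9,0,0,0,0],[-0.04,-0.9,0,0,0,0],[-0.04,-0.9,0,0,0,0],[-0.04,-0.9,0,0,0,0]]'
python3 -m pendant '[[-0.04,-0.9,0,0,0,0],[-0.04,-0.9,0,0,0,0],[-0.04,-0.9,0,0,0,0],[-0.04,-0.9,0,0,0,0],[-0.04,-0.9,0,0,0,0]]' >/dev/null
python3 -m pendant '[[-0.03,-0.9,0,0,0,0],[-0.04,-0.9,0,0,0,0],[0,-0.3,0,0,0,0.03],[0,0,0,0,0,0.03],[0,0,0,0,0,0.03]]'
python3 -m pendant '[[0,0,0,0,0,0],[0,0,0,0,0,0],[0,0,0,0,0,0]]'
```

```text
clock: 4.95
tool_pos: [0.4221, 0.2897, 0.1091]
eef_rot: [-0.039, 0.999, 0.001, 0.001]
contact_force: [-0.0, -0.2, 0.9]
opening: 0.269
finger_force: 25.0
clock: 5.78
tool_pos: [0.4473, 0.0733, 0.1058]
eef_rot: [-0.039, 0.999, -0.0, -0.001]
contact_force: [0.2, 0.1, -0.3]
opening: 0.272
finger_force: 25.0
clock: 6.62
tool_pos: [0.4665, -0.0904, 0.1056]
eef_rot: [0.106, 0.994, -0.0, -0.001]
contact_force: [-0.3, -0.0, -0.8]
opening: 0.267
finger_force: 25.0
clock: 6.87
tool_pos: [0.4673, -0.0885, 0.1062]
eef_rot: [0.101, 0.995, -0.0, -0.001]
contact_force: [-0.2, -1.2, -1.1]
opening: 0.273
finger_force: 25.0
```

```bash
python3 -m pendant '[[-0.14,-0.42,0.3,0,0,0],[-0.14,-0.42,0.6,0,0,0],[0,0,0.6,0,0,0],[0,0,0.3,0,0,0],[0,0,0,0,0,0]]'
python3 - <<'E'
from lib import *
s=r.get_state(); print(s["tool_pos"]); im,d=optics.snapshot("wrist"); cv2.imwrite("pics/w3.png",im)
E
```

```text
clock: 7.28
tool_pos: [0.4695, -0.1106, 0.06]
eef_rot: [0.102, 0.995, -0.0, -0.002]
contact_force: [0.1, 0.4, -0.2]
opening: 0.271
finger_force: 25.0
[ 0.46950698 -0.11055806  0.05998891]
```

View pics/w3.png

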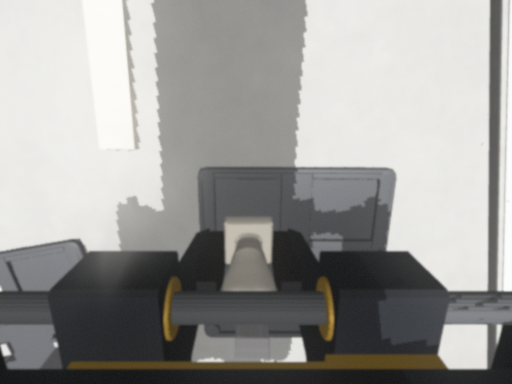

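The tray is square with the tool. The left pocket spans u 215–283 and the foot sits over its middle at u≈248. Lowering.

```bash
python3 -m pendant '[[0,0,0.6,0,0,0],[0,0,0.6,0,0,0],[0,0,0.5,0,0,0],[0,0,0.2,0,0,0],[0,0,0,0,0,0]]'
python3 -m pendant '[[0,0,0.06,0,0,0],[0,0,0.04,0,0,0],[0,0,0,0,0,0],[0,0,0,0,0,0]]'
```

```text
clock: 7.75
tool_pos: [0.4704, -0.1099, 0.0138]
eef_rot: [0.101, 0.995, 0.0, -0.001]
contact_force: [-0.1, -1.1, 0.1]
opening: 0.27
finger_force: 25.0
clock: 8.08
tool_pos: [0.4709, -0.1103, 0.0122]
eef_rot: [0.102, 0.995, 0.0, 0.0]
contact_force: [0.4, -0.1, -0.1]
opening: 0.272
finger_force: 25.0
```

```bash
python3 -m pendant '[[0,0,0.06,0,0,0],[0,0,0.05,0,0,0],[0,0,0,0,0,0],[0,0,0,0,0,0]]'
python3 -m pendant '[[0,0,0,0,0,0],[0,0,0,0,0,0],[0,0,0,0,0,0],[0,0,0,0,0,0]]' -0.2
python3 -m pendant '[[0,0,0,0,0,0],[0,0,-0.5,0,0,0],[0,0,-1,0,0,0],[0,0,-1,0,0,0],[0,0,-1,0,0,0]]'
```

```text
clock: 8.42
tool_pos: [0.4705, -0.1103, 0.0089]
eef_rot: [0.102, 0.995, 0.0, -0.0]
contact_force: [-1.4, -0.5, 0.1]
opening: 0.274
finger_force: 25.0
clock: 8.75
tool_pos: [0.4706, -0.1102, 0.009]
eef_rot: [0.102, 0.995, 0.0, 0.0]
contact_force: [-0.2, 0.5, -0.9]
opening: 0.399
finger_force: 0.0
clock: 9.17
tool_pos: [0.4701, -0.1102, 0.0973]
eef_rot: [0.102, 0.995, -0.0, -0.001]
contact_force: [-0.4, -0.1, 0.1]
opening: 0.401
finger_force: 0.0
```

```bash
python3 -m pendant '[[0,0,0,0,0,-0.0327],[0,0,0,0,0,-0.0327],[0,0,0,0,0,-0.0326],[0.056,0.93,0,0,0,0],[0.056,0.93,0,0,0,0]]' 0 >/dev/null
python3 -m pendant '[[0.056,0.93,0,0,0,0],[0.056,0.93,0,0,0,0],[0.056,0.93,0,0,0,0],[0.056,0.93,0,0,0,0],[0.056,0.93,0,0,0,0]]' >/dev/null
python3 -m pendant '[[0.056,0.93,0,0,0,0],[0.056,0.93,0,0,0,0],[0.056,0.93,0,0,0,0],[0.056,0.93,0,0,0,0],[0.056,0.93,0,0,0,0]]' >/dev/null
python3 -m pendant '[[0.056,0.93,0,0,0,0],[0,0,0.5,0,0,0],[0,0,0.5,0,0,0],[0,0,0,0,0,0],[0,0,0,0,0,0]]'
python3 - <<'E'
from lib import *
s=r.get_state(); C=cam("wrist",s); im,d=optics.snapshot("wrist"); cv2.imwrite("pics/w4.png",im)
a=np.array([[.4203,.1885,.011]]);print(s["tool_pos"],proj(C,a),proj(C,s["tool_pos"]))
E
```

```text
clock: 10.83
tool_pos: [0.4207, 0.1881, 0.0712]
eef_rot: [-0.052, 0.999, -0.001, -0.001]
contact_force: [0.0, -0.6, 0.0]
opening: 0.499
finger_force: 0.0
[0.42072516 0.18813622 0.07123767] [[248.92309148 205.64170278]] [248.07910517 245.84761987]
```

View pics/w4.png

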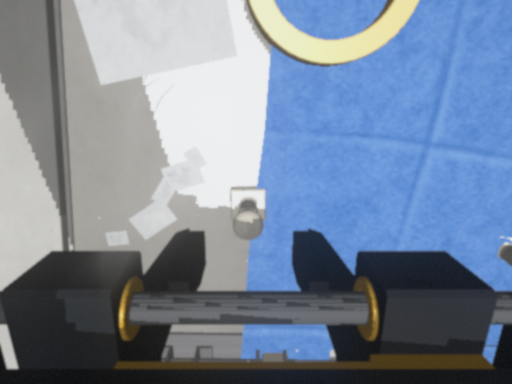

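The canine foot is centred between the fingers (u 230–265, top edge v 188), matching its prediction.

```bash
python3 -m pendant '[[0,0,0.7,0,0,0],[0,0,0.8,0,0,0],[0,0,0.7,0,0,0],[0,0,0.4,0,0,0],[0,0,0,0,0,0]]' >/dev/null
python3 -m pendant '[[0,0,0,0,0,0],[0,0,0,0,0,0]]'
```

```text
clock: 11.47
tool_pos: [0.4228, 0.1889, 0.0119]
eef_rot: [-0.051, 0.999, -0.0, -0.001]
contact_force: [0.5, -0.0, 0.1]
opening: 0.502
finger_force: 0.0
```

```bash
python3 -m pendant '[[0.08,0,0.1,0,0,0],[0,0,0.1,0,0,0],[0,0,0,0,0,0],[0,0,0,0,0,0]]'
python3 -m pendant '[[0,0,0,0,0,0],[0,0,0,0,0,0],[0,0,0,0,0,0],[0,0,0,0,0,0],[0,0,0,0,0,0]]' -1 25
```

```text
clock: 11.8
tool_pos: [0.4215, 0.1886, 0.0078]
eef_rot: [-0.052, 0.999, -0.001, -0.001]
contact_force: [-0.0, -0.9, -0.1]
opening: 0.499
finger_force: 0.0
clock: 12.22
tool_pos: [0.4212, 0.1886, 0.0073]
eef_rot: [-0.052, 0.999, -0.001, -0.001]
contact_force: [-0.4, 0.1, 2.3]
opening: 0.267
finger_force: 25.0
```

```bash
python3 -m pendant '[[0,0,-0.5,0,0,0],[0,0,-1,0,0,0],[0,0,-1,0,0,0],[0,0,-1,0,0,0],[0,0,-0.5,0,0,0]]'
python3 -m pendant '[[-0.133,-0.6,0,0,0,0],[-0.133,-0.91,0,0,0,0],[-0.133,-0.91,0,0,0,0],[-0.133,-0.91,0,0,0,0],[-0.133,-0.91,0,0,0,0]]' >/dev/null
python3 -m pendant '[[-0.133,-0.91,0,0,0,0],[-0.133,-0.91,0,0,0,0],[-0.133,-0.91,0,0,0,0],[-0.133,-0.91,0,0,0,0],[-0.133,-0.91,0,0,0,0]]' >/dev/null
python3 -m pendant '[[-0.133,-0.88,0,0,0,0],[0,0,0,0,0,0.0327],[0,0,0,0,0,0.0327],[0,0,0,0,0,0.0326],[0,0,0,0,0,0]]' >/dev/null
python3 -m pendant '[[0,0,0,0,0,0],[0,0,0,0,0,0]]'
```

```text
clock: 12.63
tool_pos: [0.4216, 0.1888, 0.1093]
eef_rot: [-0.052, 0.999, -0.0, -0.001]
contact_force: [-0.1, 0.0, -0.9]
opening: 0.272
finger_force: 25.0
clock: 14.05
tool_pos: [0.4825, -0.0478, 0.1073]
eef_rot: [0.1, 0.995, -0.001, -0.001]
contact_force: [0.2, 0.1, -0.1]
opening: 0.268
finger_force: 25.0
```

```bash
python3 -m pendant '[[0,0,0.6,0,0,0],[0,0,1,0,0,0],[0,0,1,0,0,0],[0,0,0.8,0,0,0],[0,0,0.4,0,0,0]]' >/dev/null
python3 -m pendant '[[0,0,0.06,0,0,0],[0,0,0,0,0,0],[0,0,0,0,0,0]]'
```

```text
clock: 14.72
tool_pos: [0.4828, -0.0479, 0.0113]
eef_rot: [0.101, 0.995, -0.001, -0.001]
contact_force: [0.5, 0.3, 0.1]
opening: 0.269
finger_force: 25.0
```

```bash
python3 -m pendant '[[0,0,0.07,0,0,0],[0,0,0,0,0,0],[0,0,0,0,0,0]]'
python3 -m pendant '[[0,0,0,0,0,0],[0,0,0,0,0,0],[0,0,0,0,0,0],[0,0,0,0,0,0]]' -0.2
python3 -m pendant '[[0,0,-0.5,0,0,0],[0,0,-1,0,0,0],[0,0,-1,0,0,0],[0,0,-1,0,0,0],[0,0,-1,0,0,0]]'
python3 -m pendant '[[0,0,0,0,0,-0.0325],[0,0,0,0,0,-0.0325],[0.14,0.942,0,0,0,0],[0.14,0.942,0,0,0,0],[0.14,0.942,0,0,0,0]]' 0 >/dev/null
python3 -m pendant '[[0.14,0.942,0,0,0,0],[0.14,0.942,0,0,0,0],[0.14,0.942,0,0,0,0],[0.14,0.942,0,0,0,0],[0.14,0.942,0,0,0,0]]' >/dev/null
python3 -m pendant '[[0.14,0.942,0,0,0,0],[0.14,0.942,0,0,0,0],[0.14,0.942,0,0,0,0],[0.14,0.942,0,0,0,0],[0.14,0.942,0,0,0,0]]' >/dev/null
python3 -m pendant '[[0.14,0.942,0,0,0,0],[0.14,0.942,0,0,0,0],[0.14,0.942,0,0,0,0],[0.14,0.942,0,0,0,0],[0.14,0.942,0,0,0,0]]' >/dev/null
python3 -m pendant '[[0,0,0,0,0,0],[0,0,0,0,0,0]]'
python3 - <<'E'
from lib import *
import pickle
s=r.get_state(); im,d=optics.snapshot("wrist"); cv2.imwrite("pics/w5.png",cv2.resize(im[120:260,180:320],None,fx=4,fy=4,interpolation=cv2.INTER_CUBIC))
pickle.dump(s,open("pics/w5.pkl","wb"))
E
```

```text
clock: 14.97
tool_pos: [0.4828, -0.0482, 0.0097]
eef_rot: [0.102, 0.995, -0.001, -0.001]
contact_force: [1.3, 0.5, -0.4]
opening: 0.269
finger_force: 25.0
clock: 15.3
tool_pos: [0.4826, -0.0481, 0.0092]
eef_rot: [0.102, 0.995, -0.001, -0.001]
contact_force: [-0.3, -0.0, -1.0]
opening: 0.399
finger_force: 0.0
clock: 15.72
tool_pos: [0.4823, -0.048, 0.1227]
eef_rot: [0.102, 0.995, -0.001, -0.002]
contact_force: [-0.1, -0.7, -0.5]
opening: 0.401
finger_force: 0.0
clock: 17.55
tool_pos: [0.4189, 0.3772, 0.121]
eef_rot: [-0.001, 1.0, -0.001, -0.001]
contact_force: [-0.4, -0.7, 0.2]
opening: 0.497
finger_force: 0.0
```

View pics/w5.png

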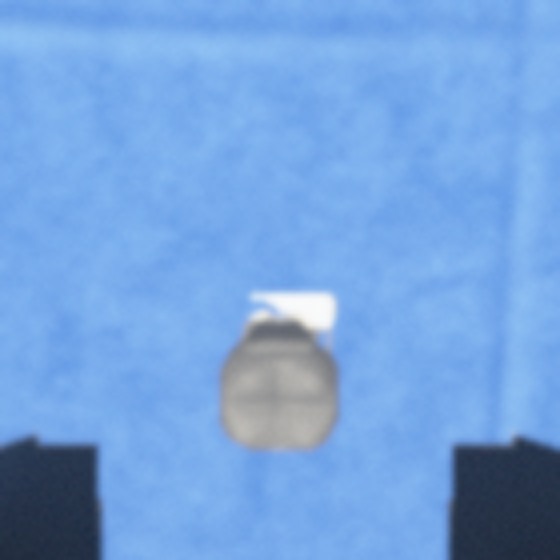

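The foot shows at crop (248–336, 293–345), partly hidden by the crown. I'll check the pixel values around it.

```bash
python3 - <<'E'
from lib import *
s=r.get_state(); C=cam("wrist",s); im,d=optics.snapshot("wrist"); 
print(im[190:210,236:268].tolist()[0][0])
for v in range(190,214): print(v,' '.join('%3d/%3d'%(im[v,u,0],im[v,u,2]) for u in range(234,268,2)))
print(plane(C,[242,264,263],[193.3,193.4,206],.011).round(4), s["tool_pos"])
P=cloud(C,d); c=P[205:232,232:268].reshape(-1,3); c=c[c[:,2]>.03]; print(np.nanmin(c,0),np.nanmax(c,0),np.nanmean(c,0))
E
```

```text
[237, 175, 125]
190 238/124 237/125 237/124 237/124 236/125 236/123 235/122 235/120 234/115 233/116 233/115 231/113 234/119 235/121 237/125 236/123 236/121
191 238/125 237/123 237/123 237/131 238/144 236/143 236/144 235/140 235/138 234/139 234/139 235/140 236/144 236/144 236/144 237/145 236/128
192 239/127 237/124 236/122 237/146 239/182 239/181 239/183 240/192 239/194 239/196 235/188 235/186 237/189 236/188 237/190 239/193 237/143
193 238/125 238/126 237/124 237/153 239/192 239/193 240/199 243/224 244/231 245/235 236/225 233/222 233/221 233/221 238/228 243/231 238/164
194 238/127 236/121 237/125 237/138 238/161 237/159 240/170 242/211 246/231 248/244 241/237 235/233 236/233 236/233 242/239 247/242 240/173
195 238/125 237/122 236/123 237/126 235/124 236/127 239/138 238/163 242/198 249/241 247/243 246/243 246/245 246/244 248/246 248/244 240/172
196 238/126 236/121 237/124 237/122 235/116 237/124 238/146 235/145 236/160 245/222 247/242 247/245 249/248 250/248 250/248 249/244 240/172
197 237/125 237/123 236/120 236/121 236/119 236/132 236/180 229/176 228/157 236/174 238/229 238/239 245/
[... 1788 characters left out ...]
163 169/172 170/174 164/166 157/158 150/149 141/137 132/125 170/120
211 235/119 229/119 170/131 149/145 151/151 156/155 158/159 159/161 161/163 167/171 172/176 168/172 161/163 157/156 146/143 135/130 153/121
212 235/118 225/120 164/135 152/151 155/156 164/167 166/168 161/164 159/161 164/167 173/178 171/175 168/173 163/165 149/148 136/131 145/120
213 233/115 219/122 157/141 154/153 162/163 171/174 171/174 163/165 158/159 164/167 171/176 172/177 174/178 169/172 155/156 139/135 144/121
[[0.4253 0.3698 0.011 ]
 [0.4253 0.3884 0.011 ]
 [0.4366 0.3877 0.011 ]] [0.41947825 0.37541259 0.1207093 ]
[0.42500673 0.36665108 0.03649552] [0.44481989 0.389562   0.05085103] [0.43363644 0.37813609 0.04621311]
```

Edge analysis puts the molar foot at about (0.436, 0.3785), yaw ≈ 0.

```bash
python3 -m pendant '[[-0.34,0.05,0,0,0,0],[-0.34,0.05,0.5,0,0,0],[0,0,0.8,0,0,0],[0,0,0.8,0,0,0],[0,0,0.8,0,0,0]]' >/dev/null
python3 -m pendant '[[0,0,0.8,0,0,0],[0,0,0.5,0,0,0],[0,0,0.3,0,0,0],[0,0,0,0,0,0],[0,0,0,0,0,0]]'
```

```text
clock: 18.48
tool_pos: [0.4368, 0.3783, 0.0084]
eef_rot: [0.0, 1.0, -0.001, -0.001]
contact_force: [0.8, -0.1, -1.0]
opening: 0.494
finger_force: 0.0
```

```bash
python3 -m pendant '[[0,0,0.06,0,0,0],[0,0,0,0,0,0],[0,0,0,0,0,0]]'
python3 -m pendant '[[0,0,0,0,0,0],[0,0,0,0,0,0],[0,0,0,0,0,0],[0,0,0,0,0,0],[0,0,0,0,0,0]]' -1 25
```

```text
clock: 18.73
tool_pos: [0.4369, 0.3787, 0.0078]
eef_rot: [0.0, 1.0, -0.0, -0.001]
contact_force: [-0.2, 0.4, 0.1]
opening: 0.498
finger_force: 0.0
clock: 19.15
tool_pos: [0.4366, 0.3784, 0.0072]
eef_rot: [-0.0, 1.0, -0.001, -0.001]
contact_force: [-0.5, -0.5, 3.4]
opening: 0.274
finger_force: 25.0
```

```bash
python3 -m pendant '[[0,0,-0.5,0,0,0],[0,0,-1,0,0,0],[0,0,-1,0,0,0],[0,0,-1,0,0,0],[0,0,-0.5,0,0,0]]' >/dev/null
python3 -m pendant '[[-0.084,-0.6,0,0,0,0],[-0.084,-0.93,0,0,0,0],[-0.084,-0.93,0,0,0,0],[-0.084,-0.93,0,0,0,0],[-0.084,-0.93,0,0,0,0]]'
python3 -m pendant '[[-0.084,-0.93,0,0,0,0],[-0.084,-0.93,0,0,0,0],[-0.084,-0.93,0,0,0,0],[-0.084,-0.93,0,0,0,0],[-0.084,-0.93,0,0,0,0]]' >/dev/null
python3 -m pendant '[[-0.084,-0.93,0,0,0,0],[-0.084,-0.93,0,0,0,0],[-0.084,-0.93,0,0,0,0],[-0.084,-0.93,0,0,0,0],[-0.084,-0.93,0,0,0,0]]' >/dev/null
python3 -m pendant '[[-0.084,-0.93,0,0,0,0],[-0.084,-0.93,0,0,0,0],[-0.084,-0.93,0,0,0,0],[-0.084,-0.93,0,0,0,0],[-0.084,-0.93,0,0,0,0]]' >/dev/null
python3 -m pendant '[[-0.084,-0.93,0,0,0,0],[-0.084,-0.93,0,0,0,0],[-0.084,-0.93,0,0,0,0],[-0.084,-0.93,0,0,0,0],[-0.084,-0.93,0,0,0,0]]' >/dev/null
python3 -m pendant '[[-0.084,-0.93,0,0,0,0],[-0.084,-0.93,0,0,0,0],[-0.084,-0.93,0,0,0,0],[0,0,0,0,0,0],[0,0,0,0,0,0]]'
```

```text
clock: 19.98
tool_pos: [0.4466, 0.2672, 0.106]
eef_rot: [0.0, 1.0, -0.002, -0.002]
contact_force: [0.4, 0.2, 0.6]
opening: 0.269
finger_force: 25.0
clock: 22.07
tool_pos: [0.4933, -0.2663, 0.1065]
eef_rot: [0.002, 1.0, -0.001, -0.003]
contact_force: [-0.4, 1.0, -0.5]
opening: 0.27
finger_force: 25.0
```

```bash
python3 -m pendant '[[-0.09,0.1,0.6,0,0,0],[0,0,1,0,0,0],[0,0,1,0,0,0],[0,0,0.8,0,0,0],[0,0,0.4,0,0,0]]' >/dev/null
python3 -m pendant '[[0,0,0,0,0,0],[0,0,0,0,0,0],[0,0,0,0,0,0]]'
```

```text
clock: 22.73
tool_pos: [0.4982, -0.2616, 0.0139]
eef_rot: [-0.0, 1.0, -0.001, -0.001]
contact_force: [-0.1, 0.7, 1.0]
opening: 0.265
finger_force: 25.0
```

```bash
python3 -m pendant '[[0.1,-0.09,0.09,0,0,0],[0,0,0.08,0,0,0],[0,0,0,0,0,0],[0,0,0,0,0,0]]'
python3 -m pendant '[[0,0,0,0,0,0],[0,0,0,0,0,0],[0,0,0,0,0,0],[0,0,0,0,0,0]]' -0.2
python3 -m pendant '[[0,0,-0.5,0,0,0],[0,0,-1,0,0,0],[0,0,-1,0,0,0],[0,0,-1,0,0,0],[0,0,-1,0,0,0]]'
```

```text
clock: 23.07
tool_pos: [0.4951, -0.2644, 0.009]
eef_rot: [0.0, 1.0, -0.001, -0.001]
contact_force: [-0.3, 0.5, 0.2]
opening: 0.268
finger_force: 25.0
clock: 23.4
tool_pos: [0.4952, -0.2641, 0.0088]
eef_rot: [-0.0, 1.0, -0.001, -0.001]
contact_force: [-0.2, -0.1, 0.2]
opening: 0.397
finger_force: 0.0
clock: 23.82
tool_pos: [0.4952, -0.2637, 0.1232]
eef_rot: [-0.0, 1.0, -0.001, -0.001]
contact_force: [0.4, -0.2, 0.6]
opening: 0.397
finger_force: 0.0
```

```bash
python3 -m pendant '[[0,0,-0.9,0,0,0],[0,0,-0.7,0,0,0],[-0.127,0.6,0,0,0,0],[-0.127,0.94,0,0,0,0],[-0.127,0.94,0,0,0,0]]' 0 >/dev/null
python3 -m pendant '[[-0.127,0.94,0,0,0,0],[-0.127,0.94,0,0,0,0],[-0.127,0.94,0,0,0,0],[-0.127,0.94,0,0,0,0],[-0.127,0.94,0,0,0,0]]' >/dev/null
python3 -m pendant '[[-0.127,0.94,0,0,0,0],[-0.127,0.94,0,0,0,0],[-0.127,0.94,0,0,0,0],[-0.127,0.94,0,0,0,0],[-0.127,0.94,0,0,0,0]]'
python3 -m pendant '[[-0.127,0.94,0,0,0,0],[-0.127,0.94,0,0,0,0],[-0.127,0.94,0,0,0,0],[-0.127,0.94,0,0,0,0],[-0.127,0.94,0,0,0,0]]' >/dev/null
python3 -m pendant '[[-0.127,0.94,0,0,0,0],[-0.127,0.94,0,0,0,0],[-0.127,0.94,0,0,0,0],[-0.127,0.94,0,0,0,0],[-0.127,0.94,0,0,0,0]]' >/dev/null
python3 -m pendant '[[-0.127,0.9,0,0,0,0],[0,0,0,0,0,-0.029],[0,0,0,0,0,0],[0,0,0,0,0,0]]'
python3 - <<'E'
from lib import *
s=r.get_state(); C=cam("wrist",s); im,d=optics.snapshot("wrist"); cv2.imwrite("pics/w6.png",im)
print(s["tool_pos"],proj(C,np.array([[.5715,.2912,.105]])))
E
```

```text
clock: 25.07
tool_pos: [0.5366, 0.0344, 0.1615]
eef_rot: [-0.0, 1.0, -0.001, -0.001]
contact_force: [-0.9, 0.0, -0.4]
opening: 0.499
finger_force: 0.0
clock: 26.23
tool_pos: [0.5713, 0.2901, 0.1604]
eef_rot: [-0.045, 0.999, -0.001, -0.002]
contact_force: [0.8, -0.7, -0.4]
opening: 0.5
finger_force: 0.0
[0.57134081 0.29011566 0.16041449] [[249.96067891 209.06291718]]
```

View pics/w6.png

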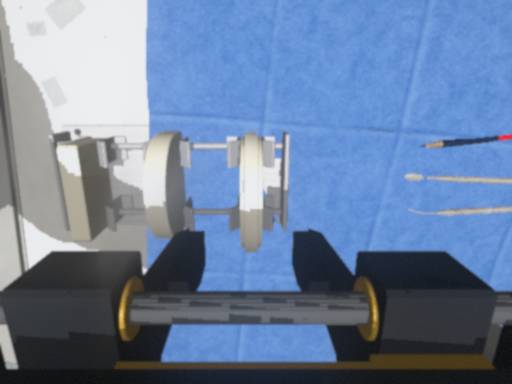

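The round blank is at u 239–265, between the fingers (205, 293), and aligned. D is at u≈165 and the bar at u≈85.

```bash
python3 -m pendant '[[0,0,0.7,0,0,0],[0,0.04,0.8,0,0,0],[0,0,0.8,0,0,0],[0,0,0.8,0,0,0],[0,0,0.7,0,0,0]]'
python3 -m pendant '[[0,0,0,0,0,0],[0,0,0,0,0,0],[0,0,0,0,0,0]]'
python3 -m pendant '[[0,0,0,0,0,0],[0,0,0,0,0,0],[0,0,0,0,0,0],[0,0,0,0,0,0],[0,0,0,0,0,0]]' -1 40
```

```text
clock: 26.7
tool_pos: [0.5714, 0.2896, 0.0641]
eef_rot: [-0.044, 0.999, -0.002, -0.002]
contact_force: [-0.3, -0.6, -0.7]
opening: 0.502
finger_force: 0.0
clock: 26.95
tool_pos: [0.5719, 0.2914, 0.0662]
eef_rot: [-0.045, 0.999, -0.001, -0.001]
contact_force: [-0.2, 0.8, -0.6]
opening: 0.497
finger_force: 0.0
clock: 27.37
tool_pos: [0.5715, 0.2914, 0.0654]
eef_rot: [-0.046, 0.999, -0.001, -0.001]
contact_force: [0.7, -0.4, 0.8]
opening: 0.178
finger_force: 40.0
```

```bash
python3 -m pendant '[[0,0,-0.5,0,0,0],[0,0,-1,0,0,0],[0,0,-1,0,0,0],[0,0,-1,0,0,0],[0,0,-1,0,0,0]]'
python3 -m pendant '[[0.162,-0.6,0,0,0,0],[0.162,-0.97,0,0,0,0],[0.162,-0.97,0,0,0,0],[0.162,-0.97,0,0,0,0],[0.162,-0.97,0,0,0,0]]' >/dev/null
python3 -m pendant '[[0.162,-0.97,0,0,0,0],[0.162,-0.97,0,0,0,0],[0.162,-0.97,0,0,0,0],[0.162,-0.97,0,0,0,0],[0.162,-0.97,0,0,0,0]]' >/dev/null
python3 -m pendant '[[0.162,-0.97,0,0,0,0],[0.162,-0.97,0,0,0,0],[0.162,-0.97,0,0,0,0],[0.162,-0.97,0,0,0,0],[0.162,-0.97,0,0,0,0]]' >/dev/null
python3 -m pendant '[[0.162,-0.97,0,0,0,0],[0,0,0,0,0,0],[0,0,0,0,0,0]]'
python3 -c "
from plant import r
print(r.get_state()['q'].round(2))"
```

```text
clock: 27.78
tool_pos: [0.5711, 0.2917, 0.1793]
eef_rot: [-0.046, 0.999, -0.001, -0.002]
contact_force: [-1.1, -0.9, -0.9]
opening: 0.179
finger_force: 40.0
clock: 29.28
tool_pos: [0.5412, -0.0933, 0.1787]
eef_rot: [-0.044, 0.999, -0.001, -0.001]
contact_force: [-0.0, 1.4, -1.3]
opening: 0.179
finger_force: 40.0
[ 0.51  0.76 -0.74  1.84  0.69  0.82  1.07]
```

```bash
python3 -m pendant '[[0,0,0,0,0,-0.037],[0,0,0,0,0,-0.037],[0,0,0,0,0,-0.037],[0,0,0,0,0,-0.037],[0,0,0,0,0,-0.037]]'
python3 -m pendant '[[0,0,0,0,0,-0.037],[0,0,0,0,0,-0.037],[0,0,0,0,0,-0.037],[0,0,0,0,0,-0.037],[0,0,0,0,0,-0.037]]'>/dev/null
python3 -m pendant '[[0,0,0,0,0,-0.036],[0,0,0,0,0,0],[0,0,0,0,0,0]]'
python3 - <<'E'
from lib import *
s=r.get_state(); M=R.from_quat(s["eef_rot"]).as_matrix(); print(s["q"].round(2),s["tool_pos"],"tool y deg",np.degrees(np.arctan2(M[1,1],M[0,1])), "tool z",M[:,2].round(4))
im,d=optics.snapshot("wrist"); cv2.imwrite("pics/w7.png",im)
d=np.array([.5415,-.0933,0])-s["tool_pos"]; print("tool delta units",(M.T@d/.025).round(2))
E
```

```text
clock: 29.7
tool_pos: [0.5418, -0.0896, 0.1791]
eef_rot: [-0.334, 0.943, -0.0, -0.001]
contact_force: [-0.2, 0.0, -1.8]
opening: 0.179
finger_force: 40.0
clock: 30.37
tool_pos: [0.5416, -0.0902, 0.1787]
eef_rot: [-0.631, 0.776, 0.0, -0.001]
contact_force: [0.1, -0.1, -1.8]
opening: 0.176
finger_force: 40.0
[ 0.65  0.88 -1.05  1.83  0.91  1.01  2.14] [ 0.54164949 -0.09016335  0.17869377] tool y deg 168.2256290303752 tool z [-2.1e-03 -8.0e-04 -1.0e+00]
tool delta units [ 0.12 -0.03  7.15]
```

View pics/w7.png

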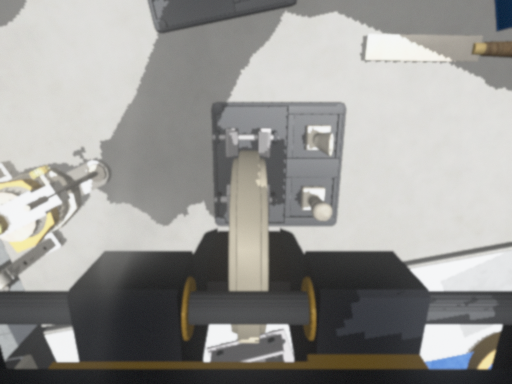

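Both teeth stand in the bridge pockets (320,138) and (318,200). The blank (u 230–270) lines up with the holder fins (u 226–272). Lowering.

```bash
python3 -m pendant '[[0.12,-0.03,0.6,0,0,0],[0,0,0.9,0,0,0],[0,0,0.9,0,0,0],[0,0,0.5,0,0,0],[0,0,0,0,0,0]]'
python3 -m pendant '[[0,0,0.4,0,0,0],[0,0,0.4,0,0,0],[0,0,0.3,0,0,0],[0,0,0.2,0,0,0],[0,0,0,0,0,0]]'
python3 -m pendant '[[0,0,0,0,0,0],[0,0,0,0,0,0]]'
```

```text
clock: 30.83
tool_pos: [0.5399, -0.0948, 0.1036]
eef_rot: [-0.631, 0.776, 0.001, -0.003]
contact_force: [-0.5, 0.3, -1.5]
opening: 0.178
finger_force: 40.0
clock: 31.25
tool_pos: [0.5409, -0.0949, 0.0724]
eef_rot: [-0.631, 0.776, 0.0, -0.002]
contact_force: [-0.1, -0.8, -1.9]
opening: 0.176
finger_force: 40.0
clock: 31.42
tool_pos: [0.5417, -0.0946, 0.0737]
eef_rot: [-0.631, 0.775, -0.0, -0.001]
contact_force: [0.1, -0.2, -1.0]
opening: 0.175
finger_force: 40.0
```

```bash
python3 -m pendant '[[0,0,0.12,0,0,0],[0,0,0.1,0,0,0],[0,0,0.08,0,0,0],[0,0,0,0,0,0],[0,0,0,0,0,0]]'
python3 -m pendant '[[0,0,0.04,0,0,0],[0,0,0.04,0,0,0],[0,0,0,0,0,0],[0,0,0,0,0,0]]'
```

```text
clock: 31.83
tool_pos: [0.5413, -0.0948, 0.0657]
eef_rot: [-0.631, 0.775, 0.0, -0.002]
contact_force: [0.3, -1.0, -2.0]
opening: 0.177
finger_force: 40.0
clock: 32.17
tool_pos: [0.5414, -0.0947, 0.0639]
eef_rot: [-0.631, 0.775, 0.0, -0.002]
contact_force: [1.0, 0.1, -1.2]
opening: 0.175
finger_force: 40.0
```

```bash
python3 -m pendant '[[0,0,0.04,0,0,0],[0,0,0,0,0,0],[0,0,0,0,0,0]]'
python3 -m pendant '[[0,0,0,0,0,0],[0,0,0,0,0,0],[0,0,0,0,0,0],[0,0,0,0,0,0]]' -0.35
python3 -m pendant '[[0,0,0,0,0,0],[0,0,-0.5,0,0,0],[0,0,-1,0,0,0],[0,0,-1,0,0,0],[0,0,-1,0,0,0]]'
```

```text
clock: 32.42
tool_pos: [0.5415, -0.0948, 0.0634]
eef_rot: [-0.631, 0.775, -0.0, -0.001]
contact_force: [-0.7, -1.3, 5.3]
opening: 0.176
finger_force: 40.0
clock: 32.75
tool_pos: [0.5413, -0.0946, 0.0627]
eef_rot: [-0.631, 0.775, 0.0, -0.002]
contact_force: [-0.0, 0.9, 0.4]
opening: 0.324
finger_force: 0.0
clock: 33.17
tool_pos: [0.5412, -0.0944, 0.151]
eef_rot: [-0.632, 0.775, 0.001, -0.002]
contact_force: [0.5, 0.0, -0.2]
opening: 0.325
finger_force: 0.0
```

```bash
python3 -m pendant '[[0,0,-0.6,0,0,0],[-0.6,0.083,0,0,0,0],[-0.93,0.083,0,0,0,0],[-0.93,0.083,0,0,0,0],[-0.93,0.083,0,0,0,0]]' 0 >/dev/null
python3 -m pendant '[[-0.93,0.083,0,0,0,0],[-0.93,0.083,0,0,0,0],[-0.93,0.083,0,0,0,0],[-0.93,0.083,0,0,0,0],[-0.93,0.083,0,0,0,0]]' >/dev/null
python3 -m pendant '[[-0.93,0.083,0,0,0,0],[-0.93,0.083,0,0,0,0],[-0.93,0.083,0,0,0,0],[-0.93,0.083,0,0,0,0],[-0.93,0.083,0,0,0,0]]' >/dev/null
python3 -m pendant '[[0,0,0,0,0,0.037],[0,0,0,0,0,0.037],[0,0,0,0,0,0.037],[0,0,0,0,0,0.037],[0,0,0,0,0,0.037]]'
python3 -m pendant '[[0,0,0,0,0,0.037],[0,0,0,0,0,0.037],[0,0,0,0,0,0.037],[0,0,0,0,0,0.037],[0,0,0,0,0,0.037]]'>/dev/null
python3 -m pendant '[[0,0,0,0,0,0.036],[0,0,0,0,0,0],[0,0,0,0,0,0]]'
python3 - <<'E'
from lib import *
s=r.get_state(); M=R.from_quat(s["eef_rot"]).as_matrix(); print(s["tool_pos"],"tool y deg",np.degrees(np.arctan2(M[1,1],M[0,1])))
im,d=optics.snapshot("wrist"); cv2.imwrite("pics/w8.png",im)
d=np.array([.577,.2216,.053])-s["tool_pos"]; print("tool delta units",(M.T@d/.025).round(2))
E
```

```text
clock: 34.83
tool_pos: [0.5772, 0.2221, 0.1644]
eef_rot: [-0.38, 0.925, -0.0, -0.002]
contact_force: [-0.4, 0.0, 0.3]
opening: 0.498
finger_force: 0.0
clock: 35.5
tool_pos: [0.5773, 0.2221, 0.1646]
eef_rot: [-0.047, 0.999, -0.001, -0.001]
contact_force: [-0.5, -0.3, 0.5]
opening: 0.497
finger_force: 0.0
[0.57730201 0.22208918 0.16464377] tool y deg 95.43376279606072
tool delta units [ 0.   -0.01  4.47]
```

View pics/w8.png

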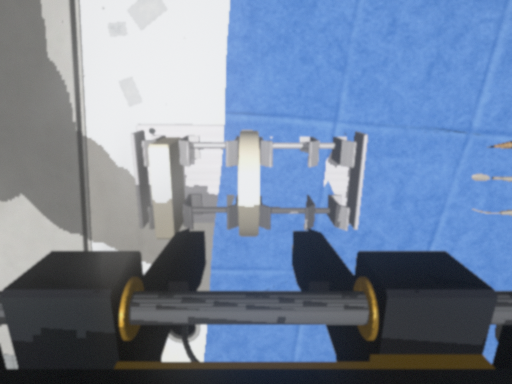

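D is centred between the fingers (u 238–261), and the bar at u 150–185 is clear of them.

```bash
python3 -m pendant '[[0,0,0.7,0,0,0],[0,0,1,0,0,0],[0,0,1,0,0,0],[0,0,1,0,0,0],[0,0,0.7,0,0,0]]' >/dev/null
python3 -m pendant '[[0,0,0,0,0,0],[0,0,0,0,0,0],[0,0,0,0,0,0]]'
python3 -m pendant '[[0,0,0,0,0,0],[0,0,0,0,0,0],[0,0,0,0,0,0],[0,0,0,0,0,0],[0,0,0,0,0,0]]' -1 40
python3 -m pendant '[[0,0,-0.5,0,0,0],[0,0,-1,0,0,0],[0,0,-1,0,0,0],[0,0,-1,0,0,0],[0,0,-1,0,0,0]]'
```

```text
clock: 36.22
tool_pos: [0.5778, 0.2225, 0.0557]
eef_rot: [-0.046, 0.999, -0.0, -0.001]
contact_force: [-0.7, 0.2, 0.2]
opening: 0.5
finger_force: 0.0
clock: 36.63
tool_pos: [0.5775, 0.2217, 0.0551]
eef_rot: [-0.046, 0.999, -0.001, -0.001]
contact_force: [-0.5, -0.7, 2.6]
opening: 0.177
finger_force: 40.0
clock: 37.05
tool_pos: [0.5771, 0.2221, 0.169]
eef_rot: [-0.046, 0.999, -0.001, -0.001]
contact_force: [0.2, 0.6, -0.7]
opening: 0.175
finger_force: 40.0
```

```bash
python3 -m pendant '[[0.115,-0.6,0,0,0,0],[0.115,-0.955,0,0,0,0],[0.115,-0.955,0,0,0,0],[0.115,-0.955,0,0,0,0],[0.115,-0.955,0,0,0,0]]' >/dev/null
python3 -m pendant '[[0.115,-0.955,0,0,0,0],[0.115,-0.955,0,0,0,0],[0.115,-0.955,0,0,0,0],[0.115,-0.955,0,0,0,0],[0.115,-0.955,0,0,0,0]]' >/dev/null
python3 -m pendant '[[0.115,-0.955,0,0,0,0],[0.115,-0.955,0,0,0,0],[0.115,-0.955,0,0,0,0],[0.115,-0.955,0,0,0,0],[0.115,-0.955,0,0,0,0]]' >/dev/null
python3 -m pendant '[[0.115,-0.955,0,0,0,0],[0.115,-0.955,0,0,0,0],[0.115,-0.955,0,0,0,0],[0.115,-0.955,0,0,0,0],[0.115,-0.955,0,0,0,0]]' >/dev/null
python3 -m pendant '[[0.115,-0.955,0,0,0,0],[0.115,-0.955,0,0,0,0],[0,0,0,0,0,0],[0,0,0,0,0,0]]'
python3 -m pendant '[[0,0,0,0,0,0.0382],[0,0,0,0,0,0.0382],[0,0,0,0,0,0.0382],[0,0,0,0,0,0.0382],[0,0,0,0,0,0.0382]]' >/dev/null
python3 -m pendant '[[0,0,0,0,0,0.0382],[0,0,0,0,0,0.0382],[0,0,0,0,0,0.0382],[0,0,0,0,0,0.0382],[0,0,0,0,0,0.0382]]' >/dev/null
python3 -m pendant '[[0,0,0,0,0,0.0382],[0,0,0,0,0,0.0382],[0,0,0,0,0,0.0382],[0,0,0,0,0,0.0382],[0,0,0,0,0,0]]' >/dev/null
python3 -m pendant '[[0,0,0,0,0,0],[0,0,0,0,0,0]]'
cat > look.py <<'E'
from lib import *
import sys
s=r.get_state(); M=R.from_quat(s["eef_rot"]).as_matrix(); print(s["q"].round(2),"tool y deg",np.degrees(np.arctan2(M[1,1],M[0,1])))
im,d=optics.snapshot("wrist"); cv2.imwrite(sys.argv[1],im)
d=np.array([float(a) for a in sys.argv[2:5]])-s["tool_pos"]; print("tool delta units",(M.T@d/.025).round(2))
E
python3 look.py pics/w9.png .5615 -.2972 .055
```

```text
clock: 39.05
tool_pos: [0.5608, -0.2997, 0.1684]
eef_rot: [-0.044, 0.999, -0.001, -0.001]
contact_force: [0.4, 1.2, -0.8]
opening: 0.179
finger_force: 40.0
clock: 40.47
tool_pos: [0.5617, -0.2968, 0.1684]
eef_rot: [0.712, 0.702, -0.001, -0.0]
contact_force: [0.3, 0.8, -0.8]
opening: 0.175
finger_force: 40.0
[ 0.59  0.8  -0.32  1.59  0.32  0.8   0.12] tool y deg -0.7824547500466023
tool delta units [-0.01  0.    4.53]
```

View pics/w9.png

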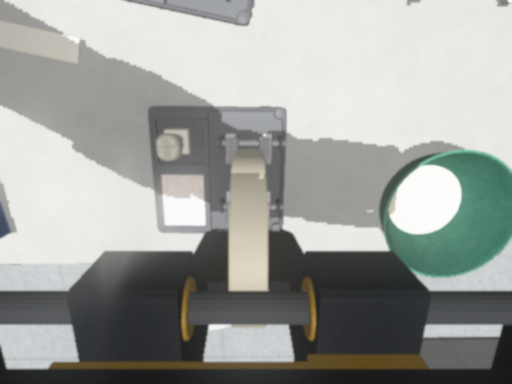

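The molar stands in its pocket (170,145). The D blank (u 229–268) is in line with the holder fins (u 226–272). The bowl is clear.

```bash
python3 -m pendant '[[0,0,0.6,0,0,0],[0,0,0.9,0,0,0],[0,0,0.9,0,0,0],[0,0,0.6,0,0,0],[0,0,0,0,0,0]]'
python3 -m pendant '[[0,0,0.4,0,0,0],[0,0,0.4,0,0,0],[0,0,0.3,0,0,0],[0,0,0.2,0,0,0],[0,0,0,0,0,0]]'
python3 -m pendant '[[0,0,0,0,0,0],[0,0,0,0,0,0]]'
```

```text
clock: 40.93
tool_pos: [0.559, -0.297, 0.0898]
eef_rot: [0.713, 0.701, -0.003, -0.003]
contact_force: [-0.5, -0.2, -1.1]
opening: 0.179
finger_force: 40.0
clock: 41.35
tool_pos: [0.5607, -0.2979, 0.0596]
eef_rot: [0.713, 0.701, -0.002, -0.001]
contact_force: [0.5, 0.4, -1.9]
opening: 0.174
finger_force: 40.0
clock: 41.52
tool_pos: [0.5616, -0.2983, 0.0611]
eef_rot: [0.713, 0.701, -0.001, 0.0]
contact_force: [0.2, -0.9, -0.3]
opening: 0.173
finger_force: 40.0
```

```bash
python3 -m pendant '[[0,0,0.1,0,0,0],[0,0,0.1,0,0,0],[0,0,0.06,0,0,0],[0,0,0,0,0,0],[0,0,0,0,0,0]]'
python3 -m pendant '[[0,0,0.04,0,0,0],[0,0,0.02,0,0,0],[0,0,0,0,0,0],[0,0,0,0,0,0]]'
```

```text
clock: 41.93
tool_pos: [0.5612, -0.2982, 0.0541]
eef_rot: [0.713, 0.701, -0.002, -0.0]
contact_force: [0.7, -0.5, -0.3]
opening: 0.178
finger_force: 40.0
clock: 42.27
tool_pos: [0.5615, -0.2983, 0.0531]
eef_rot: [0.713, 0.701, -0.001, 0.0]
contact_force: [-0.4, -0.4, 4.1]
opening: 0.181
finger_force: 40.0
```

Seated (4 N contact). Release, rise and check with the fixed cameras.

```bash
python3 -m pendant '[[0,0,0,0,0,0],[0,0,0,0,0,0],[0,0,0,0,0,0],[0,0,0,0,0,0]]' -0.35
python3 -m pendant '[[0,0,-0.5,0,0,0],[0,0,-1,0,0,0],[0,0,-1,0,0,0],[0,0,-1,0,0,0],[0,0,-1,0,0,0]]' >/dev/null
python3 -m pendant '[[0,0,-1,0,0,0],[0,0,-1,0,0,0],[0,0,-1,0,0,0],[1,0,-1,0,0,0],[1,0,0,0,0,0]]' >/dev/null
python3 -m pendant '[[1,0,0,0,0,0],[1,0,0,0,0,0],[1,0,0,0,0,0],[1,0,0,0,0,0],[0,0,0,0,0,0]]'
python3 - <<'E'
from lib import *
a,d=optics.snapshot("scene"); b,dt=optics.snapshot("top"); C=cam("top"); P=cloud(C,dt)
A=cv2.resize(a[200:330,270:440],(510,390),interpolation=cv2.INTER_CUBIC); B=cv2.resize(b[145:210,160:415],(765,195),interpolation=cv2.INTER_CUBIC)
o=np.zeros((585,765,3),np.uint8); o[:390,:510]=A; o[390:]=B; cv2.imwrite("pics/f.png",o)
v,u=np.mgrid[:384,:512]; Z=P[...,2]
for n,a,b2,zl,zh in [("round",295,345,.06,.12),("D",355,410,.055,.1),("bar",238,256,.06,.08)]:
    s=(u>=a)&(u<b2)&(v>140)&(v<205)&(Z>zl)&(Z<zh); k=P[s][:,:2]
    if len(k)>5: print(n,len(k),cv2.minAreaRect((k*1000).astype(np.float32)))
E
```

```text
clock: 42.6
tool_pos: [0.5612, -0.2981, 0.0524]
eef_rot: [0.713, 0.701, -0.002, -0.0]
contact_force: [-0.3, 0.3, 0.1]
opening: 0.326
finger_force: 0.0
clock: 43.85
tool_pos: [0.565, -0.1406, 0.2662]
eef_rot: [0.71, 0.704, 0.001, -0.001]
contact_force: [0.3, 1.3, 0.1]
opening: 0.327
finger_force: 0.0
round 198 ((512.4694213867188, -85.38543701171875), (94.48173522949219, 80.46388244628906), 75.85848999023438)
bar 134 ((584.5044555664062, 152.0829620361328), (79.50077056884766, 15.966784477233887), 4.9630351066589355)
```

View pics/f.png

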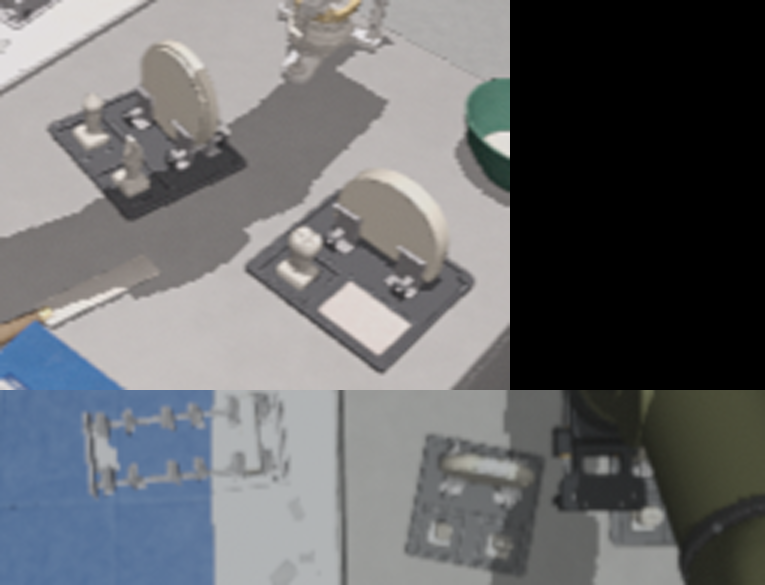

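The scene view shows all three teeth upright in their pockets and both blanks seated between their fins. The bar reads within 1 mm of its start.

```bash
python3 -c "
from plant import r
print(r.finish_job())"
```

```text
the job is handed in; nothing more can be done
None
```

The job was handed in at about 44 s: canine, incisor and round blank in the two-pocket tray, molar and D blank in the one-pocket tray, with the bar left in the rack; the last pictures show everything seated, but no verdict was returned.

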